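# Clamp the cover of a casting mould

## Robot

A 6-joint arm with a two-finger parallel gripper is mounted at the origin on the work surface. World frame = base frame: x ahead of the robot, y to its left, z up, the work surface at z = 0. Lengths are in mm, angles in rad, forces in N, time in s.
With the tool pointing down it reaches from about 400 to 925 mm from the base axis. Payload 12.5 kg.
Tool frame: the origin (TCP) lies at the very end of the fingers, on their centre line; the grasp point (between the pads) lies 19 mm behind it; x points along the fingers, y is the direction in which the jaws open and shut, and the axes are right-handed (so a half turn about x gives the same grasp; the last joint's range is limited). The gripper opens to 95 mm and grips with 3 to 60 N. Pads are 20 mm wide; open, the fingers measure 119 mm over their backs; the gripper's body (75 mm by 180 mm) begins 59 mm behind the grasp point.
Start: joints at [-1.255, 0.491, 1.559, -0, 1.092, -0.106], TCP at [255.901, -570.229, 214.661] pointing down, gripper open.
Joint ranges: [-3.1, 3.1], [-0.84, 2.19], [0.05, 2.79], [-1.13, 4.28], [0.06, 2.93], [-2.69, 2.69]. Speed limits (rad/s): [2.22, 2.22, 2.79, 3.14, 3.14, 3.14].

## Interface

Orientations are given as a unit quaternion [x, y, z, w].
In Python, from plant import arm, sensors, snapshot, camera_params, finder gives the robot as it stands. Calls block until the motion is done:
- arm.move_pose(position, orientation): joint-space move of the TCP to a pose.
- arm.movel(position, ori=None, velocity=150): straight line of the TCP; ori=None keeps the orientation; velocity is the mean speed in mm/s.
- arm.move_j(angles): joint-space move.
- arm.move_gripper(opening): finger opening in mm; the grip force is fixed at half the most; returns when the fingers have stopped.
- arm.pause(seconds).
- arm.solve_ik(position, orientation): joint angles nearest the present ones, or None.
- sensors.sense(): the state.
- snapshot(name): name is "side" or "top"; returns the picture (400x640x3 uint8, red, green, blue); there is no depth.
- camera_params(name): a dict with "fx", "fy", "cx", "cy" (pixels), "dist_coeffs" ([k1, k2, p1, p2, k3] as OpenCV has them; the pictures are not rectified), "cam_to_world" (4x4, takes a point from camera to world coordinates). Camera axes: x right, y down, z forward; pixel columns grow to the right and rows downward; lengths in mm; the calibration is good to about 2 mm. A picture is of the moment at which its call begins. camera_params takes no time and is no camera call.
A pose or a line that the arm cannot do raises arm.IKError and nothing moves.
- arm.finish_job(): hands the job in, once; it reports no verdict.
Trained networks look in the newest picture that a camera, given by its name, has taken for a name from the list of things; names that differ only in an ending like _2 or _b are one class to them, and where a whole thing is asked for, a point or a joint stands for the part that bears it (a point fixed in the world has none). Each returns a list of dicts, best first, with "p" (0 to 1); they miss things now and then, are a little off and sometimes report something else, mostly with a low value. They report only what shows in the picture. A call takes as long as a camera call. They do not tell look-alikes from the thing itself.
- finder.spot_in(target, camera): "extent" ([left, top, right, bottom] in pixels, round what is visible of it).
- finder.trace(target, camera): "mask" (400x640 bool, what is visible of it) and "extent" ([left, top, right, bottom] in pixels, round what is visible of it).
The state is a dict: "time_s": time; "joint_pos": joint angles; "joint_vel": joint speeds; "joint_torque": joint torques, N m; "ee_pos": TCP position; "orientation": TCP orientation; "ft_force": force on the tool from outside, world axes, zero at the start; "wrist_torque": the same for the moment, N m; "gripper_width": finger opening in mm.
Only numpy, scipy, OpenCV 4.12 (cv2) and the standard library are available. Lean on these libraries where they do the work, as an engineer would, in place of code of your own. Each camera call takes 0.05 s, during which the arm holds its last target. There are 200 camera calls.

## Task

Clamp the cover of the casting mould: push the blue clamp strap round over the mould until it meets its stop, and only then push the red cam lever all the way down so that the rubber pad presses on the cover. Leave the grey cover plate lying where it is, do not disturb the tub, jar, wood offcut or stirring stick, and finish with the arm clear of everything.

Things in the scene. Friction and masses are not known exactly. Their poses are not given: they have to be found in the camera images.
- fixture: Fixed clamping fixture: white board 180 (x) by 240 (y) by 12 mm, origin at the centre of its underside on the bench. On it, centred at x 0, y -30 mm, a striped walnut mould block 90 by 100 mm with its top 52 mm above the bench, and thin white side panels at x +-50 mm, up to 62 mm high. A steel post at x 0, y +70 mm carries the strap.
- pivot (a point): Axis of the strap: centre of the top of the steel post, 100 mm above the bench. A brass stop pin (10 mm thick, up to 88 mm high) at the fixture's x +19, y +35 mm stops the strap when it points along the fixture's -y.
- strap (a joint): Angle of the strap about the vertical pivot, rad. 0: against the stop, pointing along the fixture's -y, over the mould; it grows to 1.9 as the strap swings away to the fixture's -x side (clockwise from above); +1.57 points along the fixture's -x. Stiff: it stays where it is left, about 1 N at the tab moves it.
- tab (a point): The black upright round tab at the free end of the blue strap, 16 mm thick, from 90 to 135 mm above the bench; this point is on its axis, 115 mm high, 145 mm from the pivot axis. The strap is a flat bar 28 mm wide, from 80 to 90 mm high, reaching 154 mm from the pivot axis. Push the tab or the strap's side.
- lever (a joint): Angle of the cam lever about its horizontal axle on the strap, rad. 0: raised, leaning back towards the pivot at 0.9 rad above level; 0.9: fully down, level, lying above the strap and pointing at the pivot. Stiff: stays where it is left; 4 to 10 N downward at the grip moves it, most from 0.8 on, where the pad meets the cover. Hard stop at 0.9; let go, it may spring back a little.
- lever_hinge (a point): Axle of the cam lever, on the strap 100 mm from the pivot axis and 112 mm above the bench, between two steel cheeks 32 mm high (up to 121 mm).
- lever_grip (a point): Point on the lever's centre line, 65 mm from its axle, within the red grip (46 mm long, 22 mm wide, 12 mm thick, ending 80 mm from the axle). With the lever down the upper face of the grip is 118 mm high.
- pad: Black rubber pad, 28 mm across, on a plunger under the lever's axle, driven down 7.2 mm by the cam as the lever goes down; its underside is 66.5 mm above its body's origin, which lies 100 mm from the pivot axis, at bench height while the lever is up.
- cover_mid (a point): Centre of the loose grey cover plate, 90 by 100 by 8 mm, 0.15 kg, lying on the walnut block between the white panels; its top is 60 mm high.
- tub: Bystander: clear plastic mixing tub, 100 mm across, 85 mm high, origin under its centre.
- jar: Bystander: amber pigment jar, 52 mm across, 75 mm high, origin under its centre.
- offcut: Bystander: dark walnut offcut, 50 by 45 by 40 mm high, origin under its centre.
- stick: Bystander: flat wooden stirring stick, 150 (x) by 18 by 5 mm, origin under its centre.
- cover: The same grey cover plate, origin at the centre of its underside.
Not all that is in view belongs to the job. There is more than one size of the cover; the job needs the middle-sized.

How it is judged (in metres and radians):
On the way, in this order (a step that is already met when the one before it is completed fails the run):
1. the strap is swung over against its stop while the lever is still up (value of joint strap below 0.08 rad and value of joint lever below 0.4 rad), for 0.2 s.
2. the lever is pushed down and the pad presses on the cover (value of joint strap below 0.08 rad and value of joint lever above 0.8 rad and contact force between pad and cover above 3 N), for 0.2 s.
At the end, for the whole second after the job is handed in: The strap is within 0.08 rad of its stop, the lever is down (0.8 rad or more of 0.9), the pad presses on the cover with over 3 N, all at rest; the cover lies within 8 mm, and the tub, jar, offcut and stick within 20 mm, of where they began (all of step 2 and distance of cover_mid from where it was at the start of the episode below 0.008 m and velocity of joint strap between -0.05 and 0.05 rad/s and velocity of joint lever between -0.05 and 0.05 rad/s and distance of each of tub, jar, offcut, stick from where it was at the start of the episode below 0.02 m); the robot touches nothing.
It fails at once if the mixing tub is pushed or lifted away (over 20 mm) (distance of tub from where it was at the start of the episode above 0.02 m).
It fails at once if the jar is pushed or lifted away (over 20 mm) (distance of jar from where it was at the start of the episode above 0.02 m).
It fails at once if the walnut offcut is pushed or lifted away (over 20 mm) (distance of offcut from where it was at the start of the episode above 0.02 m).
It fails at once if the stirring stick is pushed or lifted away (over 20 mm) (distance of stick from where it was at the start of the episode above 0.02 m).
It fails at once if the cover plate is lifted or shoved (over 12 mm) (distance of cover_mid from where it was at the start of the episode above 0.012 m).
It also fails if it takes over 61 s, if anything falls off the work surface, if the arm or the gripper's body presses on something with over 40 N, if the wrist force passes 120 N, or if a joint passes its speed limit or range.

## Working session

There is one attempt and no reset: what is moved stays moved. The work goes in short steps, each a Python script; the robot and the scene stay as the last script left them, time stands still between calls to the robot, and variables do not carry over. Pictures are saved under pics/ and viewed, about 8 in all and at most 12, crops included, and the job is handed in when it is done.

```bash
ls; mkdir -p pics; python3 - <<'E'
from plant import arm, sensors, snapshot, camera_params, finder
import cv2,numpy as np
for c in ("side","top"):
    im=snapshot(c); cv2.imwrite(f"pics/{c}0.png",im[:,:,::-1])
    p=camera_params(c); print(c,p["fx"],p["fy"],p["cx"],p["cy"],p["dist_coeffs"]);print(np.round(p["cam_to_world"],3).tolist())
    for t in ("fixture","strap","tab","lever","lever_grip","cover","pad","tub","jar","offcut","stick"):
        print(t,[(np.round(d["extent"]).tolist(),round(d["p"],2)) for d in finder.spot_in(t,c)[:3]])
print(sensors.sense())
E
```

```text
pics
side 409.6463394906681 409.6463394906681 314.3258022389445 199.1713009751294 [-0.07274294  0.          0.          0.          0.        ]
[[-0.802, -0.423, 0.421, 183.095], [-0.597, 0.551, -0.583, 508.562], [0.015, -0.719, -0.695, 744.273], [0.0, 0.0, 0.0, 1.0]]
fixture [([251.0, 179.0, 368.0, 260.0], 0.76), ([294.0, 183.0, 325.0, 216.0], 0.62)]
strap [([280.0, 179.0, 341.0, 242.0], 0.59)]
tab [([279.0, 185.0, 344.0, 242.0], 0.98)]
lever []
lever_grip [([294.0, 179.0, 323.0, 219.0], 0.79)]
cover [([292.0, 178.0, 350.0, 207.0], 0.91), ([346.0, 269.0, 416.0, 331.0], 0.61), ([377.0, 159.0, 407.0, 169.0], 0.58)]
pad []
tub [([378.0, 173.0, 418.0, 222.0], 0.88), ([294.0, 181.0, 326.0, 217.0], 0.61)]
jar [([226.0, 214.0, 250.0, 249.0], 0.78), ([294.0, 179.0, 327.0, 217.0], 0.34)]
offcut [([350.0, 161.0, 377.0, 188.0], 0.93)]
stick [([259.0, 185.0, 295.0, 196.0], 0.8)]
top 367.7516470999734 367.7516470999734 319.86982292626345 198.77901998659672 [0.00469925 0.         0.         0.         0.        ]
[[-0.02, -0.986, 0.167, 410.837], [-0.999, 0.027, 0.037, -41.562], [-0.041, -0.167, 
[... 622 characters left out ...]
1.2, 'joint_pos': array([-1.25457500e+00,  4.90908376e-01,  1.55891362e+00, -2.14531088e-05,
        1.09169630e+00, -1.05619813e-01]), 'joint_vel': array([-1.65199464e-03, -2.56386336e-06, -4.07757848e-04,  5.01747541e-04,
       -2.17570994e-03,  4.98620504e-04]), 'joint_torque': array([ 1.83593256e-03, -6.12477207e+01, -2.58428818e+01,  6.93802605e-02,
        4.45963803e-02, -3.97050269e-05]), 'ee_pos': array([ 255.90876252, -570.21906915,  214.6510382 ]), 'orientation': array([-0.69143164, -0.14801656,  0.6914395 , -0.14807025]), 'ft_force': array([-0.49494284,  0.0985025 , -0.4729612 ]), 'wrist_torque': array([-0.0137667 ,  0.00964542,  0.01301578]), 'gripper_width': 94.72819054012206}
```

View pics/top0.png

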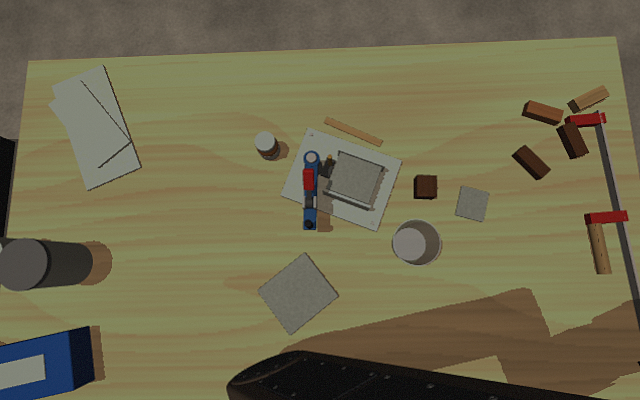

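View pics/side0.png

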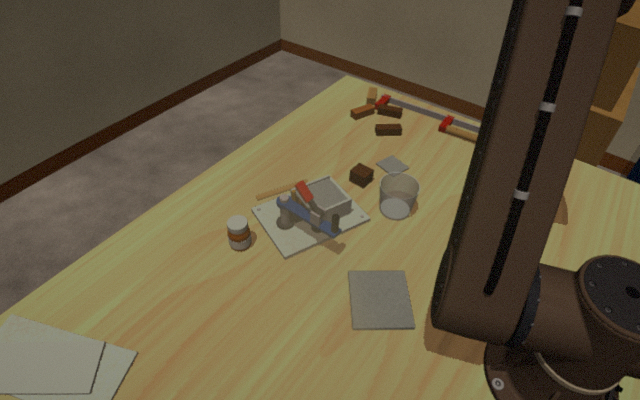

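```bash
python3 - <<'E'
import cv2
im=cv2.imread("pics/top0.png")[110:250,250:450]
cv2.imwrite("pics/topc.png",cv2.resize(im,None,fx=4,fy=4,interpolation=cv2.INTER_CUBIC))
im=cv2.imread("pics/side0.png")[150:270,220:420]
cv2.imwrite("pics/sidec.png",cv2.resize(im,None,fx=4,fy=4,interpolation=cv2.INTER_CUBIC))
E
```

```text
(no output)
```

View pics/topc.png

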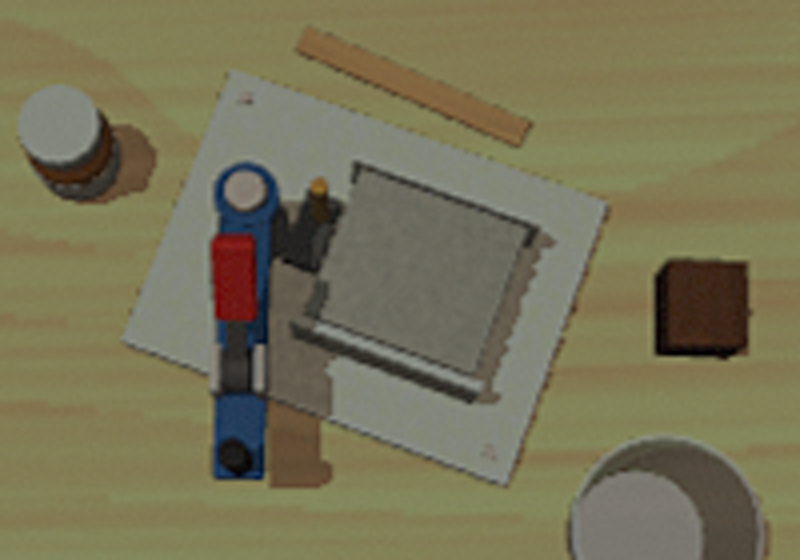

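View pics/sidec.png

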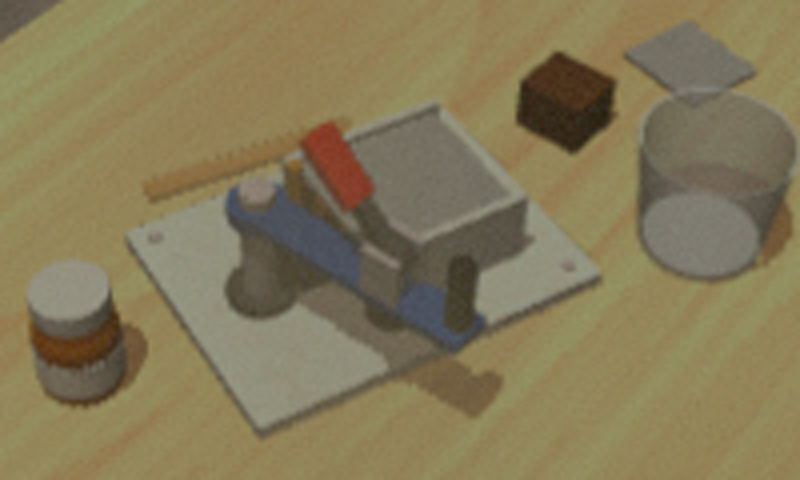

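```bash
cat > h.py <<'E'
from plant import arm, sensors, snapshot, camera_params, finder
import cv2,numpy as np
from scipy.spatial.transform import Rotation as R
def toworld(uv,z,c="top"):
    p=camera_params(c);K=np.array([[p["fx"],0,p["cx"]],[0,p["fy"],p["cy"]],[0,0,1]])
    n=cv2.undistortPoints(np.array([[uv]],float),K,np.array(p["dist_coeffs"]))[0,0]
    T=np.array(p["cam_to_world"]);d=T[:3,:3]@[n[0],n[1],1];o=T[:3,3]
    return o+d*(z-o[2])/d[2]
E
python3 - <<'E'
from h import *
f=lambda u,v,ox,oy:((u+.5)/4-.5+ox,(v+.5)/4-.5+oy)
t=lambda u,v,z:toworld(f(u,v,250,110),z)
s=lambda u,v,z:toworld(f(u,v,220,150),z,"side")
W=np.array([t(230,72,12),t(607,205,12),t(507,486,12),t(123,343,12)])[:,:2]
F=np.array([[90,120],[90,-120],[-90,-120],[-90,120]],float)
def fit(W,F):
    a=W-W.mean(0);b=F-F.mean(0);yaw=np.arctan2((b[:,0]*a[:,1]-b[:,1]*a[:,0]).sum(),(a*b).sum())
    r=R.from_euler('z',yaw).as_matrix()[:2,:2];o=W.mean(0)-r@F.mean(0);return yaw,r,o
for w,ff in ((W,F),(np.array([s(127,237,12),s(601,275,12),s(262,432,12)])[:,:2],np.array([[90,120],[-90,-120],[-90,120]],float))):
    yaw,r,o=fit(w,ff);print("yaw",yaw,"o",o,"res",np.round(w-(ff@r.T+o),1).tolist());print("pivot from fit",r@[0,70]+o,"cover",r@[0,-30]+o)
    st=r@[0,-1];print("stop dir",np.arctan2(st[1],st[0]))
pv=t(247,190,100);tb=t(237,452,135);print("pivot top",pv,"side",s(258,188,100));print("tab top",tb,"side",s(462,262,135))
d=tb-pv;print("len",np.hypot(*d[:2]),"dir",np.arctan2(d[1],d[0]))
for yw in (-2.9,-2.2,-1.8):print(yw, arm.solve_ik([500,-50,200],(R.from_euler('z',yw)*R.from_matrix(np.array([[0,0,1],[0,1,0],[-1,0,0]]))).as_quat()))
E
```

```text
yaw -0.38361764933494563 o [602.98479902 -60.52624007] res [[-1.2, 0.2], [-1.4, 1.4], [1.6, 0.2], [1.0, -1.8]]
pivot from fit [629.18423227   4.38592903] cover [591.75647048 -88.34574111]
stop dir -1.9544139761298422
yaw -0.3839187663402817 o [604.18387934 -58.7422109 ] res [[-1.8, -0.5], [1.5, 1.5], [0.2, -1.0]]
pivot from fit [630.40285756   6.16206617] cover [592.94717438 -86.55832964]
stop dir -1.9547150931351784
pivot top [630.59574667   2.99814368 100.        ] side [632.71848597   3.05432744 100.        ]
tab top [486.60338777   8.0853333  135.        ] side [489.83020306   9.07370606 135.        ]
len 144.08219501555953 dir 3.106277761440358
-2.9 [-2.31193429e-01  3.35531096e-01  1.87163149e+00 -4.44089210e-16
  9.34430071e-01  1.09801024e+00]
-2.2 [-2.31193429e-01  3.35531096e-01  1.87163149e+00 -4.44089210e-16
  9.34430071e-01  3.98010244e-01]
-1.8 [-2.31193429e-01  3.35531096e-01  1.87163149e+00 -4.44089210e-16
  9.34430071e-01 -1.98975584e-03]
```

```bash
cat >> h.py <<'E'
PV=np.array([630.7,4.0]); D0=-1.955
def ori(d): return (R.from_euler('z',d)*R.from_matrix(np.array([[0,0,1],[0,1,0],[-1,0,0]]))).as_quat()
def P(a,rad,off,z):
    d=D0-a; u=np.array([np.cos(d),np.sin(d)]);t=np.array([-u[1],u[0]])
    return [*(PV+rad*u-off*t),z],ori(d),t
E
cat > push.py <<'E'
from h import *
arm.move_gripper(0)
p,o,t=P(1.22,145,45,230);arm.move_pose(p,o)
p,o,t=P(1.22,145,45,108);arm.movel(p,o,150)
f0=sensors.sense()["ft_force"]
A=np.r_[np.arange(1.15,0.1,-.1),np.arange(.1,-.08,-.015)]
p,o,t=P(1.22,145,20,108);arm.movel(p,o,60)
for a in A:
    p,o,t=P(a,145,20,108);arm.movel(p,o,80 if a>.11 else 25)
    s=sensors.sense();f=(s["ft_force"]-f0)[:2]@t
    print(round(a,3),round(f,1),round(s["time_s"],1),np.round(s["ee_pos"]-p,1))
    if f<-10: break
for c in("side","top"): cv2.imwrite(f"pics/{c}1.png",snapshot(c)[:,:,::-1])
a=cv2.imread("pics/top1.png")[110:250,250:450];b=cv2.imread("pics/side1.png")[130:270,220:420]
cv2.imwrite("pics/j1.png",cv2.resize(np.hstack([a,b]),None,fx=2,fy=2,interpolation=cv2.INTER_CUBIC))
E
python3 push.py
```

```text
1.15 -0.4 6.9 [-0.   0.1  0. ]
1.05 -0.3 7.2 [ 0.   0.2 -0. ]
0.95 0.5 7.6 [-0.   0.3 -0. ]
0.85 -0.4 7.9 [-0.   0.4 -0. ]
0.75 -0.6 8.2 [-0.1  0.4 -0. ]
0.65 -0.9 8.6 [-0.2  0.4 -0.1]
0.55 0.2 8.9 [-0.3  0.4 -0.1]
0.45 -1.0 9.2 [-0.3  0.4 -0.1]
0.35 -1.3 9.6 [-0.3  0.5 -0.1]
0.25 -0.5 9.9 [-0.4  0.4 -0.1]
0.15 -0.7 10.2 [-0.5  0.4 -0.1]
0.1 -1.0 10.7 [-0.1  0.1  0. ]
0.085 0.6 10.9 [ 0.  0. -0.]
0.07 -0.0 11.2 [ 0.1 -0.1 -0. ]
0.055 0.2 11.4 [ 0.2 -0.1  0. ]
0.04 0.6 11.7 [ 0.1 -0.1 -0. ]
0.025 -0.0 11.9 [ 0.1 -0.1  0. ]
0.01 -0.6 12.2 [ 0.1 -0.1 -0. ]
-0.005 0.6 12.4 [ 0.2 -0.1  0. ]
-0.02 -0.4 12.7 [ 0.2 -0.1 -0. ]
-0.035 -0.9 12.9 [-0. -0. -0.]
-0.05 -10.2 13.2 [-1.7  0.7 -0.2]
```

View pics/j1.png

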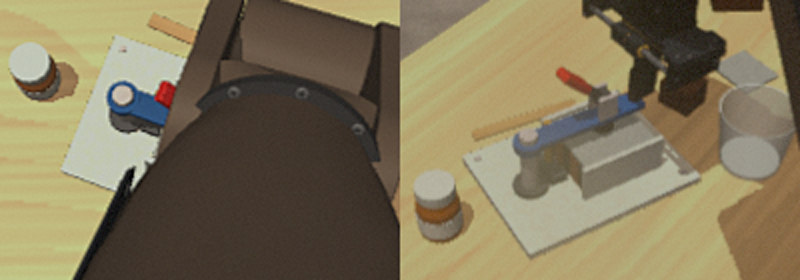

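```bash
cat > lev.py <<'E'
from h import *
p,o,t=P(-.05,145,40,108);arm.movel(p,o,80)
p,o,t=P(0,145,40,230);arm.movel(p,o,200)
p,o,t=P(0,64,0,215);arm.movel(p,o,200)
arm.pause(.3);f0=sensors.sense()["ft_force"]
L=[(100-65*np.cos(q)+6*np.sin(q)+4*np.sin(q),112+65*np.sin(q)+6*np.cos(q)) for q in np.arange(.9,.04,-.1)]
L+=[(35,z) for z in np.arange(120,112.9,-1)]
for i,(r,z) in enumerate(L):
    p,o,t=P(0,r,0,z);arm.movel(p,o,60 if z>121 else 15)
    s=sensors.sense();f=s["ft_force"]-f0
    print(round(r),round(z,1),np.round(f,1),round(s["time_s"],1),np.round(s["ee_pos"][2]-z,1))
    if f[2]>32: break
arm.pause(.4)
p,o,t=P(0,35,0,z+6);arm.movel(p,o,40)
p,o,t=P(0,35,0,240);arm.movel(p,o,200)
print(sensors.sense()["ft_force"]-f0)
cv2.imwrite("pics/s2.png",cv2.resize(snapshot("side")[130:270,220:420,::-1],None,fx=4,fy=4,interpolation=cv2.INTER_CUBIC))
E
python3 lev.py
```

```text
67 166.6 [ 0.2 -0.8  1.1] 16.3 0.3
62 162.8 [ 1.1 -1.5  1.5] 16.6 0.1
57 158.5 [-0.4 -1.5  0.3] 16.8 -0.1
52 153.7 [ 0.4 -0.6 -0.1] 17.1 -0.3
48 148.4 [-0.7 -1.2  0.5] 17.3 -0.4
44 142.8 [ 0.5 -1.7  0.6] 17.6 -0.4
41 136.9 [ 0.5 -0.8  0.1] 17.8 -0.4
38 130.8 [-0.7 -1.6  0.8] 18.1 -0.5
36 124.5 [-0.2 -1.4 -0.1] 18.4 -0.4
35 120.0 [-1.1 -2.2  1.5] 18.8 -0.1
35 119.0 [-0.7 -2.   4.2] 19.1 0.1
35 118.0 [-2.9 -1.8  6.9] 19.3 0.3
35 117.0 [-3.9 -2.  13.7] 19.6 1.1
35 116.0 [-7.4 -0.6 22.5] 19.8 1.9
35 115.0 [-9.2 -1.6 29.2] 20.1 2.7
35 114.0 [-11.6  -1.9  36.2] 20.3 3.5
[ 0.478534   -1.34234539 -0.50564953]
```

View pics/s2.png

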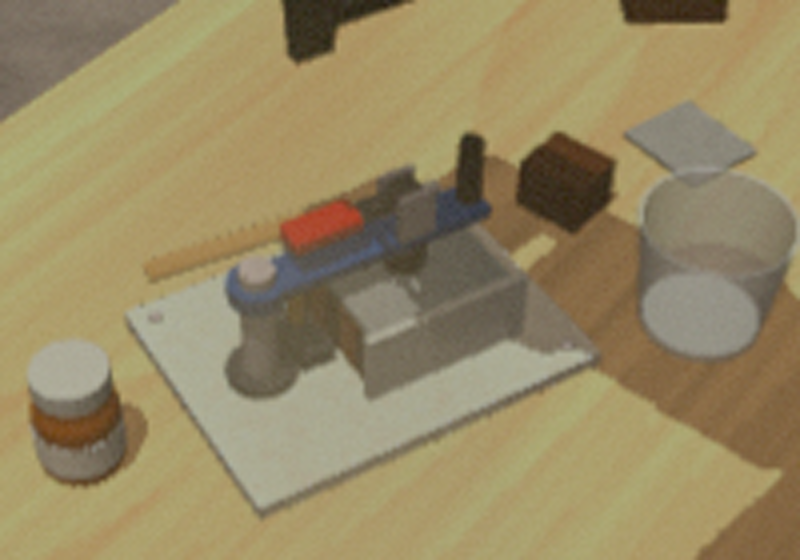

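```bash
cat > chk.py <<'E'
from h import *
arm.move_pose([420,-420,300],ori(-2.2))
big={}
def proj(X,c):
    p=camera_params(c);K=np.array([[p["fx"],0,p["cx"]],[0,p["fy"],p["cy"]],[0,0,1]]);T=np.linalg.inv(np.array(p["cam_to_world"]))
    return cv2.projectPoints(np.array(X,float),cv2.Rodrigues(T[:3,:3])[0],T[:3,3],K,np.array(p["dist_coeffs"]))[0][:,0]
for c,(x,y) in {"side":(270,155),"top":(290,130)}.items():
    im=snapshot(c)
    for n in ("lever_grip","tab"): print(c,n,[(np.round(d["extent"]).tolist(),round(d["p"],2)) for d in finder.spot_in(n,c)[:2]])
    hsv=cv2.cvtColor(im,cv2.COLOR_RGB2HSV);m=((hsv[...,0]<8)|(hsv[...,0]>172))&(hsv[...,1]>150)
    m[:,:270]=0;m[:,380:]=0;m[:130]=0;m[260:]=0
    ys,xs=np.nonzero(m);print(c,"red",len(xs),[xs.min(),ys.min(),xs.max(),ys.max()],xs.mean(),ys.mean())
    b=cv2.resize(im[y:y+80,x:x+100,::-1],None,fx=6,fy=6,interpolation=cv2.INTER_CUBIC)
    for q,col in ((.9,(0,255,0)),(.8,(255,0,255))):
        f=.9-q;C=[]
        for l,n,w in ((34,6,11),(34,6,-11),(80,6,-11),(80,6,11),(34,-6,11),(34,-6,-11),(80,-6,-11),(80,-6,11)):
            rr=100-l*np.cos(f)+n*np.sin(f);C.append([*P(0,rr,w,0)[0][:2],112+l*np.sin(f)+n*np.cos(f)])
        h=cv2.convexHull(proj(C,c).astype(np.float32))[:,0];mask=np.zeros((400,640),np.uint8);cv2.fillPoly(mask,[np.int32(np.round(h))],1)
        print(c,q,np.round([*h.min(0),*h.max(0)],1),"IoU",round((m&(mask>0)).sum()/(m|(mask>0)).sum(),2))
        cv2.polylines(b,[np.int32((h-[x,y]+.5)*6)],True,col,1)
    big[c]=b
cv2.imwrite("pics/chk.png",cv2.resize(np.vstack([big["side"],big["top"]]),None,fx=.62,fy=.62))
print(sensors.sense()["time_s"])
E
python3 chk.py
```

```text
side lever_grip [([288.0, 170.0, 324.0, 194.0], 0.64)]
side tab [([278.0, 162.0, 345.0, 212.0], 0.8), ([303.0, 186.0, 348.0, 212.0], 0.66)]
side red 109 [np.int64(291), np.int64(181), np.int64(309), np.int64(190)] 300.22935779816515 185.28440366972478
side 0.9 [289.7 178.8 312.  195.1] IoU 0.47
side 0.8 [289.7 177.6 312.3 192.6] IoU 0.46
top lever_grip [([319.0, 154.0, 357.0, 175.0], 0.78)]
top tab [([300.0, 155.0, 379.0, 189.0], 0.89)]
top red 220 [np.int64(318), np.int64(155), np.int64(373), np.int64(183)] 329.4909090909091 162.41363636363636
top 0.9 [317.4 153.1 341.9 171.5] IoU 0.71
top 0.8 [317.4 152.2 342.2 171.1] IoU 0.74
23.7417
```

View pics/chk.png

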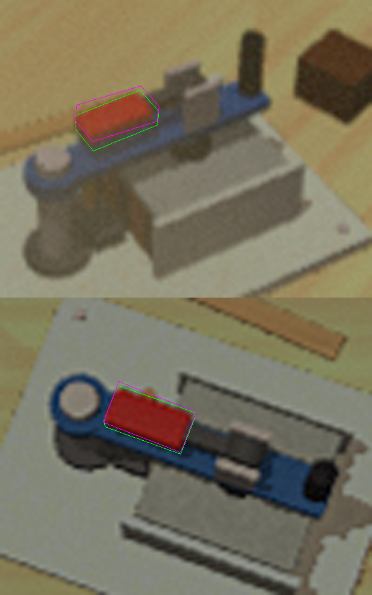

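```bash
cat > re.py <<'E'
from h import *
arm.move_pose(P(0,35,0,240)[0],ori(D0));arm.movel(P(0,35,0,130)[0],None,120)
arm.pause(.3);f0=sensors.sense()["ft_force"]
for z in list(np.arange(124,114.9,-1)):
    arm.movel(P(0,35,0,z)[0],None,20);arm.pause(.15);s=sensors.sense()
    f=s["ft_force"]-f0;print(z,round(f[2],1),round(s["ee_pos"][2],2),round(s["time_s"],1))
    if f[2]>28: break
arm.pause(.5);arm.movel(P(0,35,0,128)[0],None,30);arm.movel(P(0,35,0,240)[0],None,150)
arm.move_pose([420,-420,300],ori(-2.2))
im=snapshot("side");b=im[130:270,220:420,::-1];t=snapshot("top")[110:250,250:450,::-1]
cv2.imwrite("pics/end.png",cv2.resize(np.hstack([t,b]),None,fx=2,fy=2,interpolation=cv2.INTER_CUBIC))
a=cv2.imread("pics/top0.png").astype(int)
for n in ("tub","jar","offcut","stick","cover"): print(n,[(np.round(d["extent"]).tolist(),round(d["p"],2)) for d in finder.spot_in(n,"top")[:3]])
print(sensors.sense()["time_s"])
E
python3 re.py
```

```text
Traceback (most recent call last):
  File "re.py", line 1, in <module>
    from h import *
  File "h.py", line 1, in <module>
    from plant import arm, sensors, snapshot, camera_params, finder
  File "re.py", line 2, in <module>
    arm.move_pose(P(0,35,0,240)[0],ori(D0));arm.movel(P(0,35,0,130)[0],None,120)
NameError: name 'arm' is not defined
```

Name clash with the `re` module; renaming.

```bash
mv re.py press2.py; rm -rf __pycache__/re*; python3 press2.py
```

```text
124.0 0.9 124.04 27.3
123.0 0.6 123.03 27.7
122.0 1.1 122.02 28.1
121.0 0.6 121.0 28.5
120.0 0.6 120.01 28.9
119.0 0.4 118.98 29.3
118.0 6.3 118.31 29.7
117.0 12.6 118.12 30.1
116.0 20.8 117.88 30.5
115.0 26.9 117.71 30.9
tub [([392.0, 220.0, 439.0, 265.0], 0.75)]
jar [([253.0, 130.0, 282.0, 159.0], 0.78)]
offcut [([413.0, 174.0, 439.0, 197.0], 0.63)]
stick [([323.0, 116.0, 379.0, 145.0], 0.68)]
cover [([260.0, 252.0, 341.0, 335.0], 0.86), ([323.0, 151.0, 379.0, 199.0], 0.74), ([452.0, 185.0, 489.0, 224.0], 0.64)]
34.8917
```

View pics/end.png

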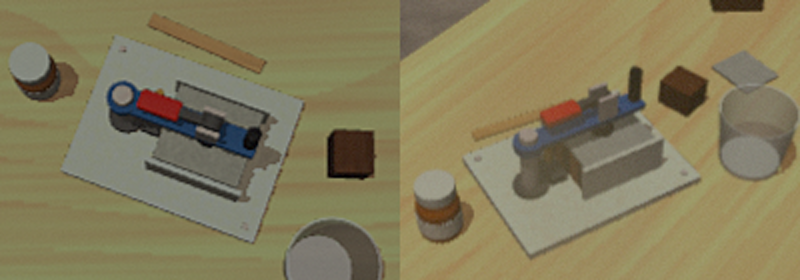

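```bash
python3 -c "
from plant import arm
arm.finish_job()"
```

```text
the job is handed in; nothing more can be done
```

I swung the strap over the mould against its stop while the lever was still up. Then I pushed the cam lever down to its hard stop, moved the arm clear and handed the job in at about 35 s. It reports no verdict.

**Strap:** The push force jumped to about 10 N at the expected stop angle. In the last pictures the strap points along the fixture's -y, over the mould.

**Lever:** The first press reached the hard stop at 36 N. I released it, came back and felt the grip again: contact began at 118.3 to 119 mm against a nominal 118 mm. That puts the lever within about 0.02 rad of fully down, with almost no spring-back. The picture overlay was too coarse to tell 0.8 from 0.9 rad, so I rely on this contact height instead.

**Bystanders and cover:** The tub, jar, offcut, stick and cover showed up within about 3 pixels (roughly 6 mm) of where they were in the first picture, which is about the detector's noise. That is well inside 20 mm for the bystanders but a weaker check on the cover's 8 mm limit.

**Pad force:** I could not measure the pad's force on the cover directly. It is inferred from the lever being fully down.

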